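# Set an eccentric guide roller to a gauge block

### The arm

A 6-joint arm with a two-finger parallel gripper is mounted at the origin on a cart in front of the work surface, level with it; the furniture and walls round the work are solid. World frame = base frame: x ahead of the robot, y to its left, z up, the work surface at z = 0. Lengths are in mm, angles in rad, forces in N, time in s.
With the tool pointing down it reaches from about 350 to 875 mm from the base axis. Payload 4.2 kg.
Tool frame: the origin (TCP) lies at the very end of the fingers, on their centre line; the grasp point (between the pads) lies 19 mm behind it (pinch_z is the distance from the TCP to the grasp point, in mm); z points along the fingers, y is the line along which they close (so a half turn about z gives the same grasp; the last joint's range is limited). The gripper opens to 85 mm and grips with 20 to 120 N. Pads are 22 mm wide; open, the fingers measure 114 mm over their backs; the gripper's body (76 mm by 85 mm) begins 54 mm behind the grasp point. The pads swing forward as they close: fully open they stand 13 mm farther back than shut.
Start: joints at [-1.057, 0.385, 0.008, 0, -1.194, -0.259], TCP at [157.549, -604.795, 231.312] pointing down, gripper open.
Joint ranges: [-3.14, 3.14], [-1.21, 2.06], [-1.07, 1.41], [-3.16, 2.05], [-2.99, -0.16], [-3.1, 3.1]. Speed limits (rad/s): [2.79, 2.79, 3.14, 3.14, 3.14, 3.14].

### API

Orientations are given as a unit quaternion [x, y, z, w].
In Python, from bench import * gives the robot as it stands.
- The arm moves only by the tool arm_command, never from a script. Its argument "steps" is one flat list of numbers, 4 for each row, row after row: the shift along the tool's x, y, z in m, then the turn about the tool's z in rad. In form: [tx, ty, tz, roll, tx, ty, tz, roll, ...]. A call has 1 to 20 rows; each row shifts and turns the commanded pose from where the row before left it, along the tool's axes as they then stand; what a row does not reach is not made up. A row lasts 1/8 s, in which the tool goes at most 62.5 mm and 10.7 degrees, less where a joint would pass 70% of its speed; a pose out of reach is approached as far as the arm can. A call with a gripper value outside its range is refused whole. "grip" is the finger opening in m, from 0 to 0.0854, set as the call begins (left out, the last holds). The fingers move at their own pace and stop on an object; the grip force is fixed at half the most. Time passes only in rows, so rows that do not move let the fingers close. It gives the time, the measured TCP pose, the force, the opening and the grip force at its end, in the units of the state.
- read_state(): the state, without advancing time (a new reading comes with each control period).
- get_image(name): name is "scene" or "top" or "wrist"; returns the picture (480x640x3 uint8, red, green, blue); there is no depth.
- get_calibration(name): a dict with "camera_matrix" (3x3 intrinsics, pixels), "cam_to_world" (4x4, takes a point from camera to world coordinates). Camera axes: x right, y down, z forward; pixel columns grow to the right and rows downward; lengths in mm; the calibration is good to about 2 mm. A picture is of the moment at which its call begins: read the wrist's pose just before it. get_calibration takes no time and is no camera call; for the wrist camera it gives the pose at the moment of the call.
- job_done(): hands the job in; it is judged then, once.
The state is a dict: "clock": time; "joints": joint angles; "joint_vel": joint speeds; "joint_efforts": joint torques, N m; "position": TCP position; "ee_rot": TCP orientation; "contact_force": force on the tool from outside, world axes, zero at the start; "wrist_torque": the same for the moment, N m; "gripper_width": finger opening in mm; "grasp_force": force on a finger pad.
Only numpy, scipy, OpenCV 4.12 (cv2) and the standard library are available. Lean on these libraries where they do the work, as an engineer would, in place of code of your own. Each camera call takes 0.05 s, during which the arm holds its last target. There are 200 camera calls.

### The job

Swing the crank of the eccentric anticlockwise (seen from above) until the guide roller just touches the gauge block that lies between it and the fence. Then draw the gauge endways by its upright tab, along the fence, until it is completely clear of the roller, and let go of it there, lying flat on the bed by the fence; do not lift it off the bed. Leave the roller at that setting, and do not shift the circuit board, the battery or the fan.

Things in the scene. Friction and masses are not known exactly. Their poses are not given: they have to be found in the camera images.
- pivot (a point): Axis of the eccentric, at the height of the bed's top (16 mm above the bench). The bed is a fixed aluminium plate 135 x 260 x 16 mm. This point's axes are the bed's: x across the bed, from the roller to the fence; y along the fence; z up. The bed reaches from 60 mm on the +y side to 200 mm on the -y side of this point.
- fence: Straight fixed steel bar 20 x 250 x 14 mm on the bed, along y. Origin on its working face, half-way along, at the height of the bed's top; x points from the face into the bar, so the roller and the gauge are at negative x. Its distance from the pivot differs from setup to setup by several mm, so the right crank angle differs too.
- roller_center (a point): Centre of the steel guide roller (48 mm in diameter, 15 mm tall, turning freely), 13 mm off the eccentric's axis and carried round by it. The gap between roller and fence face is minus this point's x in the fence's frame, minus 24 mm.
- eccentric (a joint): Angle of the eccentric and its crank, 0 to 2.4 rad, growing anticlockwise seen from above, which closes the gap. In the pivot's frame the crank points along (-cos a, -sin a) and the roller's centre lies at 13 mm times (sin a, -cos a), with a = value - 1.3. Starts open, 0.2 to 0.8. Friction (about 1.5 N at the handle) holds it where it is left.
- crank_handle (a point): Middle of the upright black handle of the crank, 60 mm from the eccentric's axis: a freely turning round sleeve 18 mm in diameter and 48 mm tall, this point 55 mm above the bed's top, its upper end at 79 mm. Closing the gap 1 mm moves it about 5 mm; about 5 N at the handle above friction presses the roller on the gauge with some 25 N.
- gauge_center (a point): Centre of the loose steel gauge block, 30 mm wide (x) x 120 mm long (y) x 16 mm high, about 0.3 kg, this point half-way up. It lies flat on the bed, up to 4 mm off the fence, between fence and roller; the roller will push it against the fence. It is drawn out to -y, and is clear of the roller when this point is 100 mm to the -y side of the pivot.
- gauge_tab (a point): Middle of the gauge's upright black tab: 16 mm thick (x) x 26 mm long (y), 45 mm to the -y side of the gauge's centre. This point is 28 mm above the gauge's centre; the tab rises from the block's top, 20 mm below this point, to 25 mm above it.
- circuit_board: Green circuit board 60 x 92 x 22 mm, loose on the bench, a bystander.
- battery: Block battery 26 x 47 x 17 mm, loose on the bench, a bystander.
- small_fan: Black square fan 50 x 50 x 15 mm, loose on the bench, a bystander.

How it is judged (in metres and radians):
On the way, in this order (a step that is already met when the one before it is completed fails the run):
1. the roller is set to the gauge (gap no more than 2 mm over the gauge's 30 mm) with the gauge still between roller and fence (x of roller_center in the frame of fence between -0.056 and -0.053 m and y of gauge_center in the frame of pivot above -0.06 m), for 0.2 s.
2. the gauge is drawn along the fence, on the bed, clear of the roller (y of gauge_center in the frame of pivot below -0.09 m and z of gauge_center in the frame of fence between 0.004 and 0.012 m and angle between gauge_center's own z axis and vertical below 0.1 rad and x of gauge_center in the frame of fence between -0.035 and -0.01 m), for 0.2 s.
At the end, for the whole second after the job is handed in: The gap between roller and fence is 29 to 32 mm (the gauge is 30 mm wide). The gauge lies flat and still on the bed along the fence (its centre 10 to 35 mm from the fence's face) with its centre at least 90 mm to the -y side of the pivot, let go (all of step 2 and x of roller_center in the frame of fence between -0.056 and -0.053 m and linear speed of gauge below 0.01 m/s and contact force between the fingers and gauge below 0.1 N); the robot touches nothing.
It fails at once if the gauge is lifted more than 12 mm off the bed (z of gauge_center in the frame of fence above 0.02 m).
It fails at once if the circuit board is shifted more than 20 mm (distance of circuit_board from where it was at the start of the episode above 0.02 m).
It fails at once if the battery is shifted more than 20 mm (distance of battery from where it was at the start of the episode above 0.02 m).
It fails at once if the fan is shifted more than 20 mm (distance of small_fan from where it was at the start of the episode above 0.02 m).
It also fails if it takes over 48 s, if anything falls off the work surface, if the arm or the gripper's body presses on something with over 40 N, if the wrist force passes 120 N, or if a joint passes its speed limit or range.

## Working session

There is one attempt and no reset: what is moved stays moved. The work goes in short steps, Python scripts to look and compute and a tool call to move; the robot and the scene stay as the last step left them, time stands still between calls to the robot, and variables do not carry over. Pictures are saved under pics/ and viewed, at most 10 in all, crops included, and the job is handed in when it is done.

Besides the shell and the picture viewer there is one more tool, called after "Emit:" as name(argument=value, ...), one argument or row to a line, values as JSON. arm_command: Moves the arm, as the interface text tells. Its arguments: {"type":"object","properties":{"steps":{"type":"array","items":{"type":"number"}},"grip":{"type":"number"}},"required":["steps"]}

```bash
mkdir -p pics; python3 - <<'E'
from bench import *
import cv2,json
for n in("scene","top"):
    im=get_image(n); cv2.imwrite(f"pics/{n}0.png",im[:,:,::-1])
    c=get_calibration(n); print(n,c["camera_matrix"],c["cam_to_world"])
s=read_state(); print(s["position"],s["ee_rot"],s["clock"])
E
```

```text
scene [[615.63108227   0.         312.7948805 ]
 [  0.         615.63108227 248.66545193]
 [  0.           0.           1.        ]] [[ 5.64534403e-01 -6.55450700e-01  5.01682458e-01  9.94738149e+01]
 [-8.25374114e-01 -4.42641654e-01  3.50465316e-01  8.08756648e+01]
 [-7.64718369e-03 -6.11925442e-01 -7.90878482e-01  7.49877062e+02]
 [ 0.00000000e+00  0.00000000e+00  0.00000000e+00  1.00000000e+00]]
top [[586.78332932   0.         322.75954837]
 [  0.         586.78332932 242.66793043]
 [  0.           0.           1.        ]] [[ 1.91879588e-02 -9.89027242e-01  1.46481866e-01  4.40083012e+02]
 [-9.99805209e-01 -1.96580361e-02 -1.76207580e-03  3.53523768e+02]
 [ 4.62228678e-03 -1.46419522e-01 -9.89211786e-01  9.17575626e+02]
 [ 0.00000000e+00  0.00000000e+00  0.00000000e+00  1.00000000e+00]]
[ 157.39564392 -604.31506709  230.33351535] [-1.26960628e-01  9.91907270e-01  9.65908636e-04 -1.83202448e-04] 0.1
```

View pics/top0.png

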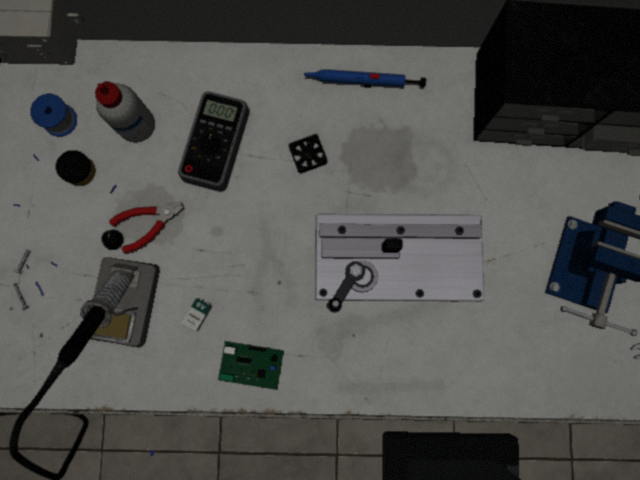

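View pics/scene0.png

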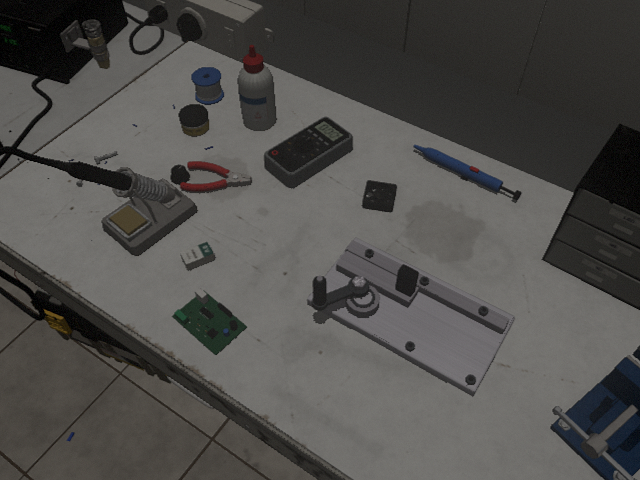

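The top view shows the bed at corners about (316,214) and (483,301), with the fence along the top edge and +x pointing up in the image. The crank handle is near (334,305), the pivot near (357,272) and the tab near (392,245). I'll enlarge that area and cast rays.

```bash
cat > h.py <<'E'
import numpy as np,cv2
from bench import *
def ray(c,u,v,z):
    K=c["camera_matrix"];T=c["cam_to_world"]
    d=T[:3,:3]@np.linalg.solve(K,[u,v,1.]);o=T[:3,3]
    return (o+d*(z-o[2])/d[2]).round(1)
def proj(c,p):
    T=np.linalg.inv(c["cam_to_world"]);q=c["camera_matrix"]@(T[:3,:3]@np.array(p,float)+T[:3,3]);return (q[:2]/q[2]).round(1)
E
python3 - <<'E'
from h import *
im=cv2.imread("pics/top0.png")[208:312,308:490]
im=cv2.convertScaleAbs(cv2.resize(im,None,fx=4.3,fy=4.3,interpolation=cv2.INTER_CUBIC),alpha=1.5)
cv2.imwrite("pics/top0c.png",im)
c=get_calibration("top")
for u,v in((316,214),(482,214),(483,301),(316,300)):print(ray(c,u,v,16))
E
```

```text
[618.7 363.4  16. ]
[623.9 103.4  16. ]
[488.1 104.6  16. ]
[484.7 360.6  16. ]
```

View pics/top0c.png

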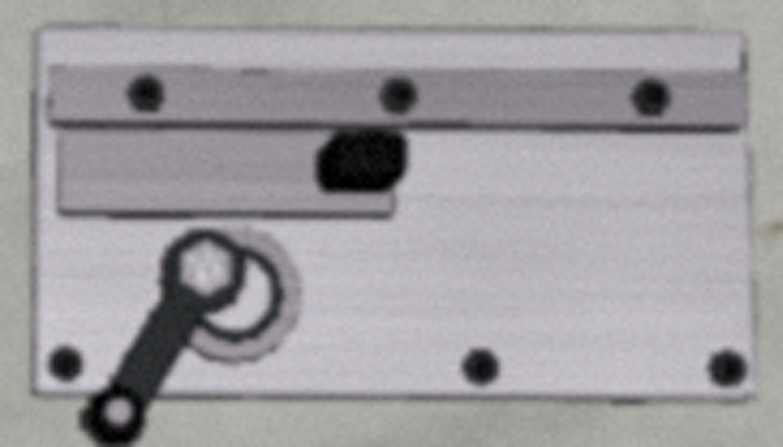

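The enlarged crop (4.3x, offset 308,208) shows:
- Handle top centre at about (118,410), hub bolt at (205,266).
- Roller ring centre at about (238,296).
- Tab around (362,160), gauge spanning (57–393, 127–214).
- Fence front edge running from (50,123) to (740,127).

```bash
python3 - <<'E'
from h import *
c=get_calibration("top")
f=lambda u,v,z:ray(c,308+u/4.3-.4,208+v/4.3-.4,z)
print("handle top",f(118,410,95)); print("hub z45",f(205,266,45),f(205,266,55)); print("roller",f(238,296,31))
print("fence top edge",f(50,123,30),f(740,127,30)); print("bed",f(35,30,16),f(740,33,16),f(753,397,16),f(35,395,16))
print("gauge near edge",f(57,214,32),f(393,213,32)); print("gauge far edge L",f(57,127,32)); print("tab top L/R",f(318,160,77),f(405,160,77),f(362,192,77))
s=get_calibration("scene")
print("scene handle top",ray(s,320,278,95),"tab top",ray(s,408,266,77))
E
```

```text
handle top [477.2 333.3  95. ]
hub z45 [529.8 302.6  45. ] [528.8 303.2  55. ]
roller [520.9 290.1  31. ]
fence top edge [581.4 357.5  30. ] [584.9 111.5  30. ]
bed [617.8 363.7  16. ] [621.8 107.   16. ] [489.7 105.   16. ] [485.5 361.   16. ]
gauge near edge [548.6 354.4  32. ] [551.3 235.6  32. ]
gauge far edge L [579.7 355.   32. ]
tab top L/R [563.1 266.8  77. ] [563.7 237.5  77. ] [552.5 252.   77. ]
scene handle top [480.4 336.2  95. ] tab top [573.8 255.8  77. ]
```

Emit:
arm_command(
  steps=[-0.04,0.0436,0,0,-0.04,0.0436,0,0,-0.04,0.0436,0,0,-0.04,0.0436,0,0,-0.04,0.0436,0,0,-0.04,0.0436,0,0,-0.04,0.0436,0,0,-0.04,0.0436,0,0,-0.04,0.0436,0,0,-0.0233,0.0544,0,0,-0.0233,0.0544,0,0,-0.0233,0.0544,0,0,-0.0233,0.0544,0,0,-0.0233,0.0544,0,0,-0.0233,0.0544,0,0,-0.0233,0.0544,0,0,-0.0233,0.0544,0,0,0,0,0.02,0.14,0,0,0.02,0.14,0,0,0.02,0.14],
  grip=0.04,
)

```text
clock: 2.6
position: [477.3, 333.8, 170.0]
ee_rot: [0.085, 0.996, -0.0, -0.0]
contact_force: [-0.4, 0.0, -0.5]
gripper_width: 40.1
grasp_force: 0.0
```

Emit:
arm_command(
  steps=[0,0,0.02,0.14,0,0,0,0],
)

```text
clock: 2.85
position: [476.7, 332.8, 149.3]
ee_rot: [0.151, 0.988, -0.002, -0.001]
contact_force: [-0.1, -0.4, -0.0]
gripper_width: 39.9
grasp_force: 0.0
```

```bash
python3 - <<'E'
from h import *
s=read_state();print(s["clock"],s["position"],s["ee_rot"],s["joints"],s["contact_force"],s["gripper_width"])
c=get_calibration("wrist");im=get_image("wrist");cv2.imwrite("pics/w1.png",cv2.convertScaleAbs(im[:,:,::-1],alpha=1.4))
np.savez("w1",K=c["camera_matrix"],T=c["cam_to_world"])
print("expected handle top",proj(c,[478,334,95]),"pivot",proj(c,[529.5,302.5,47]),"tab top",proj(c,[566,252,77]))
E
```

```text
2.85 [476.71867077 332.78803201 149.33277207] [ 0.15133376  0.98847977 -0.00197428 -0.0013959 ] [ 8.87664900e-01  3.84202735e-01 -2.13091348e-01 -4.90391650e-04
 -9.78321002e-01 -2.76202217e+00] [-0.07154585 -0.40403418 -0.00612459] 39.911727269247876
expected handle top [323.5 265.4] pivot [305.2 311.3] tab top [256.2 388. ]
```

View pics/w1.png

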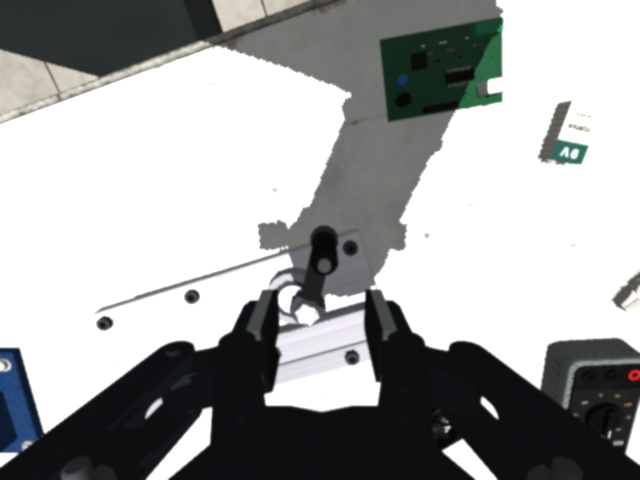

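The wrist view shows the handle top at (324,266) and the hub at (306,312), both as predicted. The handle sits midway between the fingers. I'll go down over it.

Emit:
arm_command(
  steps=[0,0.001,0.023,0,0,0,0.023,0,0,0,0.023,0,0,0,0.022,0,0,0,0,0],
)

```text
clock: 3.52
position: [477.7, 334.4, 59.8]
ee_rot: [0.151, 0.988, -0.001, -0.001]
contact_force: [-0.0, 0.0, 0.6]
gripper_width: 40.3
grasp_force: 0.0
```

```bash
python3 - <<'E'
import numpy as np
P=np.array([529.5,302.5]);xt=np.array([-.954,.299]);yt=np.array([.299,.954]);t=.015
R=np.array([[np.cos(t),-np.sin(t)],[np.sin(t),np.cos(t)]])
h=lambda a:P+R@(-60*np.array([np.cos(a),np.sin(a)]))
A=np.linspace(-.553,0,10);pr=h(A[0])
for a in A:
    d=h(a)-pr;pr=h(a);print(round(a,3),h(a).round(1),"tx,ty",(d@xt).round(1),(d@yt).round(1),"roller_x",round(13*np.sin(a),1))
E
```

```text
-0.553 [478.  333.2] tx,ty 0.0 0.0 roller_x -6.8
-0.492 [476.2 330. ] tx,ty 0.7 -3.6 roller_x -6.1
-0.43 [474.6 326.7] tx,ty 0.5 -3.6 roller_x -5.4
-0.369 [473.2 323.3] tx,ty 0.3 -3.7 roller_x -4.7
-0.307 [472.  319.8] tx,ty 0.1 -3.7 roller_x -3.9
-0.246 [471.1 316.2] tx,ty -0.2 -3.7 roller_x -3.2
-0.184 [470.4 312.6] tx,ty -0.4 -3.7 roller_x -2.4
-0.123 [469.8 309. ] tx,ty -0.6 -3.6 roller_x -1.6
-0.061 [469.6 305.3] tx,ty -0.8 -3.6 roller_x -0.8
0.0 [469.5 301.6] tx,ty -1.0 -3.5 roller_x 0.0
```

Emit:
arm_command(
  steps=[0,0,0,0,0,0,0,0,0.0007,-0.0036,0,0,0.0005,-0.0036,0,0,0.0003,-0.0037,0,0,0.0001,-0.0037,0,0],
  grip=0.022,
)

```text
clock: 4.28
position: [472.2, 321.4, 60.6]
ee_rot: [0.152, 0.988, 0.0, 0.0]
contact_force: [0.1, 1.9, 1.2]
gripper_width: 21.9
grasp_force: 0.8
```

Emit:
arm_command(
  steps=[-0.0002,-0.0037,0,0,0,0,0,0],
)

```text
clock: 4.53
position: [470.9, 317.1, 60.2]
ee_rot: [0.152, 0.988, -0.0, -0.0]
contact_force: [-0.1, 0.5, -0.5]
gripper_width: 21.9
grasp_force: 0.2
```

Emit:
arm_command(
  steps=[-0.0002,-0.002,0,0,0,0,0,0],
)

```text
clock: 4.78
position: [470.6, 315.5, 60.1]
ee_rot: [0.152, 0.988, -0.0, -0.0]
contact_force: [0.5, 0.5, 0.1]
gripper_width: 22.0
grasp_force: 0.4
```

Emit:
arm_command(
  steps=[-0.0002,-0.002,0,0,0,0,0,0],
)

```text
clock: 5.03
position: [470.2, 313.5, 60.2]
ee_rot: [0.152, 0.988, -0.0, -0.0]
contact_force: [0.3, 1.4, -0.7]
gripper_width: 21.9
grasp_force: 0.5
```

Emit:
arm_command(
  steps=[-0.0003,-0.002,0,0,0,0,0,0],
)

```text
clock: 5.28
position: [469.9, 311.5, 60.2]
ee_rot: [0.152, 0.988, -0.0, -0.0]
contact_force: [0.1, 0.6, -0.7]
gripper_width: 22.0
grasp_force: 0.4
```

Emit:
arm_command(
  steps=[-0.0003,-0.002,0,0,0,0,0,0],
)

```text
clock: 5.52
position: [469.6, 309.6, 60.3]
ee_rot: [0.152, 0.988, -0.0, -0.0]
contact_force: [-0.1, 0.8, -0.8]
gripper_width: 22.3
grasp_force: 0.6
```

Emit:
arm_command(
  steps=[-0.0003,-0.002,0,0,0,0,0,0],
)

```text
clock: 5.78
position: [469.3, 307.6, 60.3]
ee_rot: [0.152, 0.988, -0.0, -0.0]
contact_force: [-0.2, 1.5, -0.3]
gripper_width: 21.9
grasp_force: 0.6
```

Emit:
arm_command(
  steps=[-0.0004,-0.002,0,0,0,0,0,0],
)

```text
clock: 6.02
position: [469.1, 305.6, 60.3]
ee_rot: [0.152, 0.988, -0.0, -0.0]
contact_force: [-0.6, 1.6, -0.9]
gripper_width: 21.9
grasp_force: 0.6
```

Emit:
arm_command(
  steps=[-0.0004,-0.0015,0,0,0,0,0,0],
)

```text
clock: 6.28
position: [469.1, 304.1, 60.3]
ee_rot: [0.152, 0.988, -0.0, -0.0]
contact_force: [0.4, 1.5, -1.1]
gripper_width: 22.3
grasp_force: 0.7
```

Emit:
arm_command(
  steps=[-0.0004,-0.0015,0,0,0,0,0,0],
)

```text
clock: 6.52
position: [469.0, 302.5, 60.3]
ee_rot: [0.152, 0.988, -0.0, -0.0]
contact_force: [1.0, 1.7, -0.5]
gripper_width: 22.1
grasp_force: 0.7
```

Emit:
arm_command(
  steps=[-0.0004,-0.0015,0,0,0,0,0,0],
)

```text
clock: 6.78
position: [468.9, 301.0, 60.3]
ee_rot: [0.152, 0.988, -0.0, -0.0]
contact_force: [0.8, 1.5, -1.0]
gripper_width: 22.2
grasp_force: 0.7
```

Emit:
arm_command(
  steps=[-0.0005,-0.0015,0,0,0,0,0,0],
)

```text
clock: 7.02
position: [469.0, 299.4, 60.3]
ee_rot: [0.152, 0.988, -0.0, -0.0]
contact_force: [0.2, 1.3, -0.6]
gripper_width: 21.9
grasp_force: 0.8
```

Emit:
arm_command(
  steps=[-0.0005,-0.0015,0,0,0,0,0,0],
)

```text
clock: 7.28
position: [469.3, 298.4, 60.4]
ee_rot: [0.152, 0.988, 0.001, 0.0]
contact_force: [0.9, 2.9, -2.3]
gripper_width: 22.3
grasp_force: 1.8
```

```bash
python3 - <<'E'
from h import *
im=cv2.convertScaleAbs(get_image("scene")[:,:,::-1],alpha=1.6)[220:400,290:530]
cv2.imwrite("pics/s2.png",cv2.resize(im,None,fx=3.3,fy=3.3,interpolation=cv2.INTER_CUBIC))
E
```

```text
(no output)
```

View pics/s2.png

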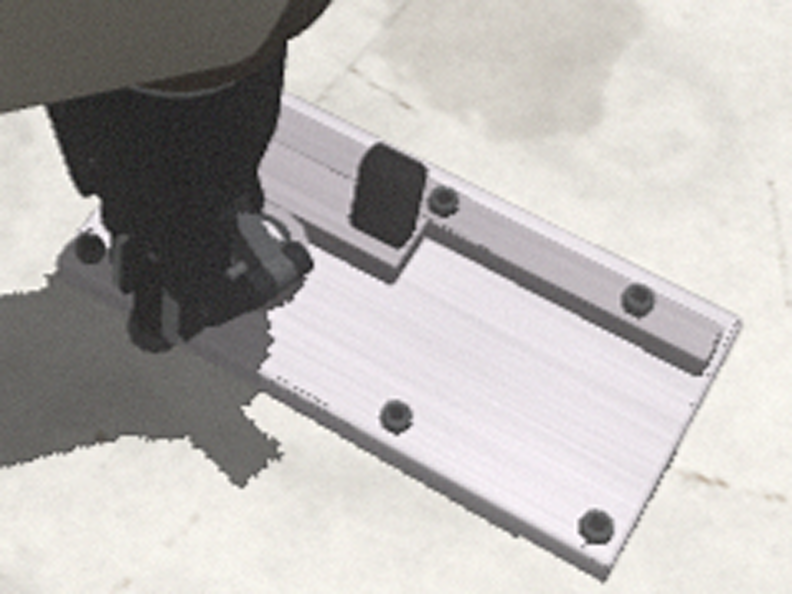

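The scene crop shows the gauge against the fence, with the tab at about (390,195) and the handle in the gripper cage. The force jumped to 2.9 N and the motion lagged, so contact seems to have begun. I'll confirm with one more small step.

Emit:
arm_command(
  steps=[-0.0003,-0.001,0,0,0,0,0,0],
)

```text
clock: 7.58
position: [469.5, 297.8, 60.4]
ee_rot: [0.152, 0.988, 0.001, 0.001]
contact_force: [0.8, 5.1, -3.5]
gripper_width: 22.0
grasp_force: 2.6
```

Emit:
arm_command(
  steps=[-0.0003,-0.001,0,0,0,0,0,0],
)

```text
clock: 7.82
position: [469.8, 297.3, 60.4]
ee_rot: [0.152, 0.988, 0.001, 0.001]
contact_force: [2.8, 6.9, -4.1]
gripper_width: 22.4
grasp_force: 3.2
```

Contact is confirmed: 7 N and stalled. I'll open, lift and go over the tab.

Emit:
arm_command(
  steps=[0,0.002,0,0,0,0,0,0,0,0,-0.025,0,0,0,-0.04,0,0,0,-0.015,0,-0.036,-0.0045,0,0,-0.036,-0.0045,0,0,-0.036,-0.0045,0,0,0,0,0,-0.16,0,0,0,-0.16,0,0,0,0],
  grip=0.04,
)

```text
clock: 9.2
position: [567.9, 251.7, 139.4]
ee_rot: [-0.006, 1.0, -0.001, -0.001]
contact_force: [-0.1, 0.3, 0.3]
gripper_width: 39.9
grasp_force: 0.0
```

```bash
python3 - <<'E'
from h import *
s=read_state();print(s["clock"],s["position"],s["ee_rot"],s["joints"][5])
c=get_calibration("wrist");im=get_image("wrist");cv2.imwrite("pics/w3.png",im[:,:,::-1])
np.savez("w3",K=c["camera_matrix"],T=c["cam_to_world"])
print("tab top exp",proj(c,[568,252,77]),"handle",proj(c,[469.5,299,95]),"pivot",proj(c,[529.5,302.5,47]))
E
```

```text
9.2 [567.94959946 251.66102192 139.37778483] [-6.13546039e-03  9.99980401e-01 -6.58616997e-04 -1.05810171e-03] -2.2354695245236864
tab top exp [321.3 259.5] handle [414.9  92.5] pivot [393.7 194.2]
```

View pics/w3.png

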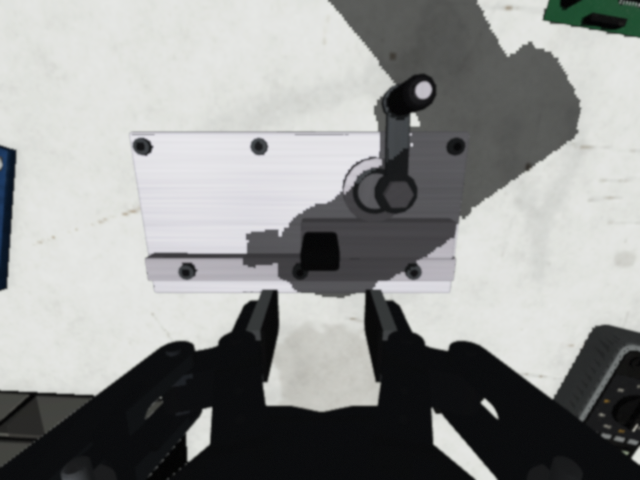

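The wrist view shows the tab at cols 302–340 and rows 232–271, the handle top at (424,90), the hub at (397,192), the gauge edge at row 219 and the fence face at about row 255. I'll turn those into positions.

```bash
python3 - <<'E'
from h import *
d=np.load("w3.npz");c={"camera_matrix":d["K"],"cam_to_world":d["T"]}
f=lambda u,v,z:ray(c,u,v,z)
print("handle",f(424,90,95),"hub",f(397,192,50),"tab topL/R",f(302,252,77),f(340,252,77),"tab far/near",f(320,233,77),f(320,271,77))
print("gauge edge",f(305,219,32),f(450,220,32),"fence edge",f(160,257,30),"bed corners",f(132,132,16),f(466,133,16))
im=cv2.imread("pics/w3.png")[60:300,240:480]
cv2.imwrite("pics/w3c.png",cv2.convertScaleAbs(cv2.resize(im,None,fx=2.5,fy=2.5,interpolation=cv2.INTER_CUBIC),alpha=1.6))
E
```

```text
handle [468.3 303.6  95. ] hub [527.5 304.   50. ] tab topL/R [563.  239.5  77. ] [562.7 264.1  77. ] tab far/near [550.1 251.   77. ] [576.1 251.3  77. ]
gauge edge [551.7 239.4  32. ] [551.1 350.3  32. ] fence edge [584.6 123.5  30. ] bed corners [489.7 108.2  16. ] [487.4 360.4  16. ]
```

View pics/w3c.png

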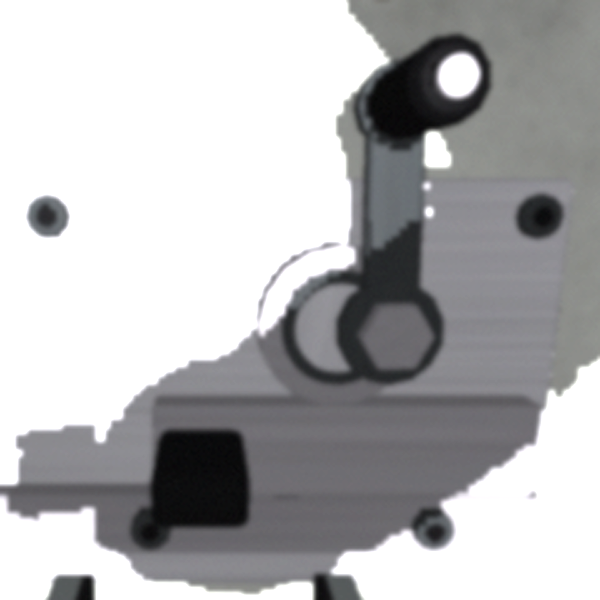

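The roller touches the gauge. The tab is at about (568,252), directly under the gripper, so I'll descend and grip.

Emit:
arm_command(
  steps=[0,0,0,0,0,0,0.024,0,0,0,0.024,0,0,0,0.024,0,0,0,0.023,0,0,0,0,0],
  grip=0.054,
)

```text
clock: 10.0
position: [567.2, 251.6, 43.4]
ee_rot: [-0.007, 1.0, -0.001, -0.002]
contact_force: [0.5, -0.2, 0.4]
gripper_width: 53.9
grasp_force: 0.0
```

Emit:
arm_command(
  steps=[0,0,0,0,0,0,0,0,0,0,0,0,0,0,0,0,0,0,0,0],
  grip=0.015,
)

```text
clock: 10.62
position: [569.2, 252.3, 47.0]
ee_rot: [-0.007, 1.0, 0.0, 0.001]
contact_force: [-1.9, -3.0, 6.4]
gripper_width: 25.0
grasp_force: 60.8
```

Emit:
arm_command(
  steps=[0,-0.005,0,0,0,-0.01,0,0,0,-0.01,0,0,0,-0.01,0,0,0,0,0,0],
)

```text
clock: 11.25
position: [569.7, 220.9, 47.1]
ee_rot: [-0.007, 1.0, 0.003, 0.002]
contact_force: [-4.3, 6.9, 5.8]
gripper_width: 24.7
grasp_force: 60.9
```

Emit:
arm_command(
  steps=[0,-0.01,0,0,0,-0.01,0,0,0,-0.01,0,0,0,-0.01,0,0,0,-0.01,0,0,0,-0.01,0,0,0,-0.008,0,0,0,0,0,0,0,0,0,0],
)

```text
clock: 12.38
position: [570.5, 151.5, 47.0]
ee_rot: [-0.008, 1.0, 0.002, 0.001]
contact_force: [-4.2, 4.5, 6.4]
gripper_width: 24.9
grasp_force: 61.2
```

Emit:
arm_command(
  steps=[0,0,0,0,0,0,0,0,0,0,0,0],
  grip=0.054,
)

```text
clock: 12.75
position: [570.1, 149.3, 45.1]
ee_rot: [-0.007, 1.0, -0.0, -0.0]
contact_force: [-0.3, -0.3, 0.6]
gripper_width: 53.7
grasp_force: 0.0
```

Emit:
arm_command(
  steps=[0,0,-0.02,0,0,0,-0.03,0,0,0,-0.04,0,0,0,-0.04,0,0,0,0,0],
)

```text
clock: 13.38
position: [572.2, 150.2, 179.2]
ee_rot: [-0.008, 1.0, 0.002, 0.004]
contact_force: [0.4, -0.3, -0.6]
gripper_width: 54.1
grasp_force: 0.0
```

```bash
python3 - <<'E'
from h import *
s=read_state();print(s["clock"],s["position"])
c=get_calibration("wrist");im=get_image("wrist");cv2.imwrite("pics/w4.png",cv2.convertScaleAbs(im[:,:,::-1],alpha=1.0))
np.savez("w4",K=c["camera_matrix"],T=c["cam_to_world"])
E
```

```text
13.375 [572.16962038 150.16860424 179.15540046]
```

View pics/w4.png

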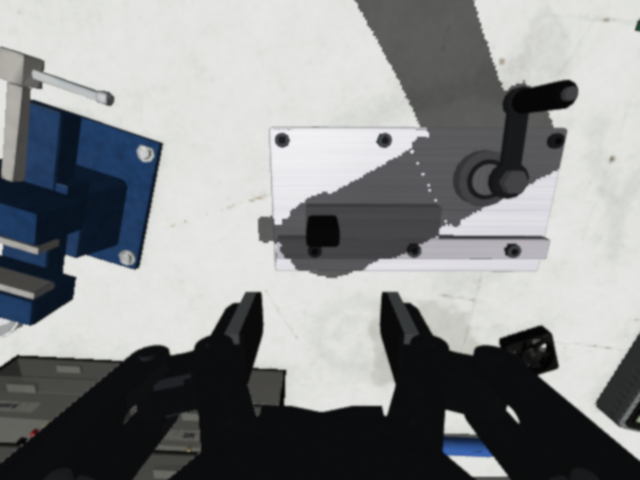

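The wrist view shows the gauge by the fence at cols 305–441 and rows 204–236, flat and clear of the roller, whose left edge is at about col 453. The handle top is at (567,93), and the fan is in its place. One numeric check, then I hand it in.

```bash
python3 - <<'E'
from h import *
d=np.load("w4.npz");c={"camera_matrix":d["K"],"cam_to_world":d["T"]}
f=lambda u,v,z:ray(c,u,v,z)
print("gauge ends",f(306,204,32),f(441,205,32),"handle",f(567,93,95),"hub",f(511,181,50),"roller",f(485,180,31),"fence",f(500,237,30),"roller far edge",f(485,206,31))
E
```

```text
gauge ends [553.1 137.6  32. ] [552.3 255.8  32. ] handle [468.3 302.4  95. ] hub [528.5 303.1  50. ] roller [530.3 291.3  31. ] fence [581.4 313.8  30. ] roller far edge [552.9 295.   31. ]
```

```bash
python3 -c "
from bench import *
print(job_done())"
```

```text
the job is handed in; nothing more can be done
None
```

The job is handed in; the hand-in returned no verdict. The roller is set against the gauge. The gauge lies flat by the fence, about 106 mm to the -y side of the pivot and let go, and I never moved near the board, the battery or the fan.

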